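# Free a template caught in the return chute and file it in the rack

### The job

The tall plywood template has run down the sloping return chute and its low nose is caught under the keeper bar: draw it back up the chute until the nose is free, and lift it out. Then stand it upright in the one empty slotted block of the rack, fully down in the slot, with its nose pointing the same way as those of the other templates (to the rack's robot side), and let go. Leave the other templates and the things on the bench where they are.

Things in the scene. Friction and masses are not known exactly. Their poses are not given: they have to be found in the camera images.
- template: tall plywood template, 140 mm long (x), 12 thick (y), 100 tall (z), 0.08 to 0.17 kg; the front 35 mm (x -70 to -35) is a low nose only 45 tall. Origin: middle of its straight 140 mm underside; z towards the tall edge, x away from the nose; centre of mass near x +8, z 47. Starts on its long edge in the chute, tilted 30 degrees, nose downhill. Grip it across its thickness near the tall edge.
- template_nose (a point): the lowest corner of the template's nose: x -70, y 0, z 0 mm in the template's frame; axes as the template's
- chute_bed: dark steel trough, sloping up 30 degrees away from the robot, yaw within 0.3 rad, left or right of the bench. Origin on its floor, mid-width, at the face of the low end's stop; x uphill along the floor, y across, z square to the floor. Floor x -12 to 220 mm; cheeks 28 mm high, 15 apart, 12 thick; stop 40 high. Plain friction, no latch; the template, let go, may slide back down.
- keeper (a point): middle of the underside of the fixed keeper bar that bridges the trough: at x 18, z 52 mm of the trough, axes as the trough's. The bar spans x 8 to 28 mm, z 52 to 64 (its posts to 66), 55 mm wide. The template starts with its nose at the stop, under this bar; it comes out once the nose is over 28 mm uphill of the stop. Dragged on the floor it may bind; eased 2 to 4 mm off it, it runs free.
- free_block: the empty one of four slotted wooden blocks, side by side 58 mm apart on the rack's baseboard, in any of the four places, yaw within 0.3 rad; fixed. 168 mm long (x), 40 wide (y), 45 high (z). Origin: middle of its underside, 12 mm above the bench; x along the slot, away from the robot. The centred slot is 150 long, 15 wide, 30 deep, with 2 mm chamfers: mouth at z 45, floor at z 15 mm.
- template_b: another plywood template, 140 mm long, 60 mm tall, 12 mm thick, standing in a filled block with its nose to the rack's front; origin at the middle of its underside, z up. Leave it alone.
- template_c: another plywood template, 130 mm long, 56 mm tall, 12 mm thick, standing in a filled block with its nose to the rack's front; origin at the middle of its underside, z up. Leave it alone.
- template_d: another plywood template, 135 mm long, 58 mm tall, 12 mm thick, standing in a filled block with its nose to the rack's front; origin at the middle of its underside, z up. Leave it alone.
- jar: amber glass jar with steel lid, 54 mm across, 75 mm tall, standing between chute and rack; origin under its middle. Leave alone.
- hammer: hammer lying at the left of the bench; bystander
- brush: brush lying at the right of the bench; bystander
- weight: steel cylinder 60 mm across, 45 mm high, on the middle line beyond the jar; bystander

How it is judged (in metres and radians):
On the way:
1. the template has been drawn back from under the keeper bar and lifted clear above the chute (z of template_nose in the frame of chute_bed above 0.06 m), for 0.1 s.
At the end, for the whole second after the job is handed in: the template stands at rest in the empty block's slot: underside within 4 mm of the slot's floor, within 9 mm of the slot's middle along it and 5 mm across it, upright within 0.15 rad, in line with the slot within 0.09 rad, nose to the robot's side (x of template in the frame of free_block between -0.009 and 0.009 m and y of template in the frame of free_block between -0.005 and 0.005 m and z of template in the frame of free_block between 0.011 and 0.019 m and angle between template's own z axis and vertical below 0.15 rad and angle between the x axis of template and the x axis of free_block, either way round below 0.09 rad and x of template_nose in the frame of free_block below -0.05 m and linear speed of template below 0.02 m/s); the robot touches nothing.
It fails at once if another template is moved from its place by more than 20 mm (distance of any of template_b, template_c, template_d from where it was at the start of the episode above 0.02 m).
It fails at once if a thing on the bench is moved by more than 30 mm (distance of any of jar, hammer, brush, weight from where it was at the start of the episode above 0.03 m).
It also fails if it takes over 45 s, if anything falls off the work surface, if the arm or the gripper's body presses on something with over 40 N, if the wrist force passes 120 N, or if a joint passes its speed limit or range.

### The arm

A 6-joint arm with a two-finger parallel gripper is mounted at the origin on the work surface. World frame = base frame: x ahead of the robot, y to its left, z up, the work surface at z = 0. Lengths are in m, angles in degrees, forces in N, time in s.
With the tool pointing down it reaches from about 0.35 to 0.875 m from the base axis. Payload 4.2 kg.
Tool frame: the origin (TCP) lies midway between the tips of the shut fingers; the grasp point (between the pads) lies 19 mm behind it; z points along the fingers, y is the direction in which the jaws open and shut (so a half turn about z gives the same grasp; the last joint's range is limited). The gripper opens to 87 mm and grips with 3 to 60 N. Pads are 19 mm wide; open, the fingers measure 117 mm over their backs; the gripper's body (75 mm by 190 mm) begins 51 mm behind the grasp point.
Start: joints at [83.457, 22.042, 0.453, 0, -68.411, -14.817], TCP at [0.228, 0.582, 0.223] pointing down, gripper open.
Joint ranges: [-179.83, 179.83], [-69.29, 118.12], [-61.27, 80.66], [-181.25, 117.63], [-171.15, -9.14], [-177.46, 177.46]. Speed limits (degrees/s): [159.86, 159.86, 180, 180, 180, 180].

### API

Orientations are given as a 3x3 rotation matrix whose columns are the frame's x, y, z axes.
In Python, from station import r gives the robot as it stands.
- The arm moves only by the tool carry_out, never from a script. Its argument "steps" is a list of rows, each a list of 2 entries, a list of its own where there are three numbers: the shift along the tool's x, y, z in cm, then the turn about the tool's z in degrees. In form: [[[x, y, z], twist], ...]. A call has 1 to 20 rows; each row is the pose to reach, as a shift and turn from the pose measured when the call began, along the tool's axes at that moment; what a row does not reach only later rows make up. A row lasts 1/10 s, in which the tool goes at most 50 mm and 8.59 degrees, less where a joint would pass 70% of its speed; a pose out of reach is approached as far as the arm can. A call with a gripper value outside its range is refused whole. "gripper" is the gripper's target within -1 to 1 (fully open at 1, half-way at 0, shut at -1), set as the call begins (left out, the last holds). The fingers move at their own pace and stop on an object; the grip force is fixed at half the most. Time passes only in rows, so rows that repeat a pose let the fingers close. It gives the time, the measured TCP pose, the force and the opening at its end, in the units of the state.
- r.sense(): the state, without advancing time (a new reading comes with each control period).
- r.capture(name): name is "side" or "top"; returns the picture (400x640x3 uint8, red, green, blue); there is no depth.
- r.calibration(name): a dict with "camera_matrix" (3x3 intrinsics, pixels), "D" ([k1, k2, p1, p2, k3] as OpenCV has them; the pictures are not rectified), "world_from_camera" (4x4, takes a point from camera to world coordinates). Camera axes: x right, y up, looking along -z (the intrinsics and any distortion apply to the point x, -y, -z); pixel columns grow to the right and rows downward; lengths in m; the calibration is good to about 2 mm. A picture is of the moment at which its call begins. calibration takes no time and is no camera call.
- r.finish_job(): hands the job in, once; it reports no verdict.
Trained networks look in the newest picture that a camera, given by its name, has taken for a name from the list of things; names that differ only in an ending like _2 or _b are one class to them, and where a whole thing is asked for, a point or a joint stands for the part that bears it (a point fixed in the world has none). Each returns a list of dicts, best first, with "confidence" (0 to 1); they miss things now and then, are a little off and sometimes report something else, mostly with a low value. They report only what shows in the picture. A call takes as long as a camera call.
- r.cut_out(camera, target): "pixels" (400x640 bool, what is visible of it).
- r.place_of(camera, target): "centre" ([x, y, z] in m, in world coordinates, good to about 4 mm: a listed point, or the origin of a listed thing).
The state is a dict: "time_s": time; "joints": joint angles; "joint_velocities": joint speeds; "effort": joint torques, N m; "tcp_pos": TCP position; "ee_rot": TCP orientation; "wrist_force": force on the tool from outside, world axes, zero at the start; "moment": the same for the moment, N m; "gripper_width": opening from 0.0 (shut) to 1.0 (fully open).
Only numpy, scipy, OpenCV 4.12 (cv2) and the standard library are available. Lean on these libraries where they do the work, as an engineer would, in place of code of your own. Each camera call takes 0.05 s, during which the arm holds its last target. There are 200 camera calls.

## Working session

There is one attempt and no reset: what is moved stays moved. The work goes in short steps, Python scripts to look and compute and a tool call to move; the robot and the scene stay as the last step left them, time stands still between calls to the robot, and variables do not carry over. Pictures are saved under pics/ and viewed, about 8 in all and at most 12, crops included, and the job is handed in when it is done.

Besides the shell and the picture viewer there is one more tool, called by a JSON object that holds its "api" and its "payload". carry_out: Moves the arm, as the interface text tells. Its arguments: {"type":"object","properties":{"steps":{"type":"array","items":{"type":"array"}},"gripper":{"type":"number"}},"required":["steps"]}

```bash
ls; mkdir -p pics; python3 - <<'E'
from station import r
import cv2,numpy as np
for c in("side","top"):
    cv2.imwrite(f"pics/{c}0.png",r.capture(c)[:,:,::-1])
    for t in["template","template_nose","chute_bed","keeper","free_block","jar","weight"]:
        print(c,t,[(np.round(d["centre"],4).tolist(),round(d["confidence"],2)) for d in r.place_of(c,t)][:4])
    k=r.calibration(c);print(np.round(k["world_from_camera"],3).tolist(),np.round(k["camera_matrix"],1).tolist(),k["D"])
s=r.sense();print(s)
E
```

```text
pics
side template [([0.5396, -0.2003, 0.0218], 0.82), ([0.5387, -0.2521, 0.0269], 0.78), ([0.5284, 0.2317, 0.0763], 0.77), ([0.5361, -0.3159, 0.0299], 0.56)]
side template_nose [([0.4618, 0.2411, 0.0392], 0.84)]
side chute_bed [([0.4622, 0.2374, 0.0368], 0.8)]
side keeper [([0.449, 0.2374, 0.0931], 0.55)]
side free_block [([0.5421, -0.1327, 0.0131], 0.87)]
side jar [([0.5543, -0.0067, -0.0019], 0.8), ([0.5389, -0.2536, 0.0288], 0.62)]
side weight [([0.7241, 0.0062, -0.0001], 0.65), ([0.5387, -0.2503, 0.0283], 0.61)]
[[0.968, 0.152, -0.197, 0.248], [-0.249, 0.582, -0.774, -1.38], [-0.003, 0.799, 0.602, 1.138], [0.0, 0.0, 0.0, 1.0]] [[518.6, 0.0, 321.4], [0.0, 518.6, 188.1], [0.0, 0.0, 1.0]] [8.31419853e-05 0.00000000e+00 0.00000000e+00 0.00000000e+00
 0.00000000e+00]
top template [([0.5368, -0.3118, 0.0258], 0.98), ([0.5233, 0.2363, 0.0757], 0.95), ([0.542, -0.1927, 0.0228], 0.74), ([0.5435, -0.2529, 0.0307], 0.55)]
top template_nose []
top chute_bed [([0.4619, 0.2352, 0.0407], 0.82)]
top keeper [([0.4521, 0.2394, 0.092], 0.57)]
top free_block [([0.5399, -0.1368, 0.0112], 0.64)]
top 
[... 492 characters left out ...]

       -6.84116880e+01, -1.48168139e+01]), 'joint_velocities': array([-0.10199374,  0.02790671,  0.03676261, -0.14985071, -0.00860762,
       -0.03932434]), 'effort': array([-6.69911606e-05, -3.90410149e+01,  1.87608522e+01,  4.22419220e+00,
        1.54578971e-02, -1.42631583e-05]), 'tcp_pos': array([0.22761114, 0.58203658, 0.22256555]), 'ee_rot': array([[ 9.31313910e-01, -3.64217519e-01,  1.78984861e-05],
       [-3.64217519e-01, -9.31313910e-01, -8.23961253e-06],
       [ 1.96701203e-05,  1.15472356e-06, -1.00000000e+00]]), 'wrist_force': array([ 9.65768011e-01, -8.28728880e-04, -2.46540645e-01]), 'moment': array([0.00796224, 0.05113781, 0.01036522]), 'gripper_width': 1.0035775477692697}
```

View pics/side0.png

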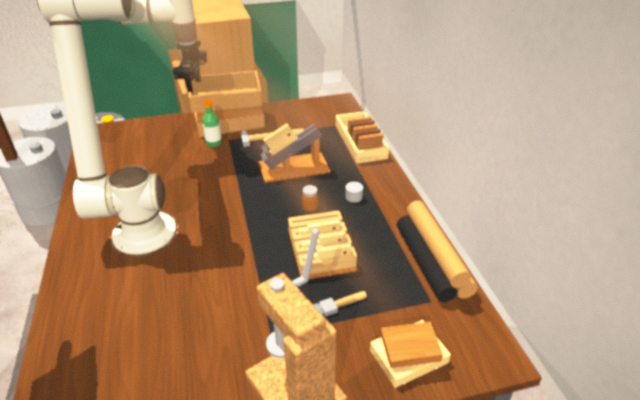

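View pics/top0.png

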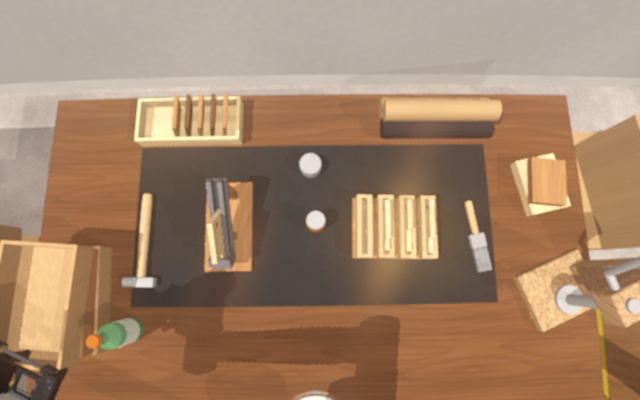

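```bash
cat > h.py <<'E'
from station import r
import cv2,numpy as np
from scipy.optimize import minimize
from scipy.spatial.transform import Rotation as R
cal={c:r.calibration(c) for c in("side","top")}
def proj(c,P):
    k=cal[c];W=np.linalg.inv(k["world_from_camera"])
    p=(np.asarray(P)@W[:3,:3].T+W[:3,3])*[1,-1,-1]
    return cv2.projectPoints(p,np.zeros(3),np.zeros(3),k["camera_matrix"],k["D"])[0][:,0]
def box(x0,x1,y0,y1,z0,z1):return np.array([[x,y,z] for x in(x0,x1) for y in(y0,y1) for z in(z0,z1)])/1000.
def pose(t,yaw,pitch=0):return R.from_euler("ZY",[yaw,-pitch]).as_matrix(),np.asarray(t)
def draw(m,c,B,T,v):
    q=cv2.convexHull((proj(c,B@T[0].T+T[1])*8*4).astype(np.int32)); cv2.fillConvexPoly(m,q,v,shift=3)
def mask(c,solid,occ,T):
    m=np.zeros((1600,2560),np.uint8)
    for B in solid:draw(m,c,B,T,1)
    for B in occ:draw(m,c,B,T,0)
    return cv2.resize(m.astype(np.float32),(640,400),interpolation=cv2.INTER_AREA)
TEM=[box(-35,70,-6,6,0,100),box(-70,-30,-6,6,0,45)]
CH=[box(-12,220,-19.5,-7.5,-5,28),box(8,28,-27.5,27.5,52,64),box(8,28,-27.5,-19.5,0,66),box(-12,0,-8,8,0,40)]
BL=[box(-84,84,-20,20,0,45)]
BO=[box(-84,84,-20-58*i,20-58*i,0,45) for i in(1,2,3)]+[box(-70,70,-6-58*i,6-58*i,15,73) for i in(1,2)]
def best(c,t,guess):
    o=[d for d in r.cut_out(c,t)]
    def dist(d):
        v,u=np.nonzero(d["pixels"]);return np.hypot(*(np.array([u.mean(),v.mean()])-proj(c,[guess])[0]))
    d=min(o,key=dist);print(c,t,d["confidence"],dist(d));return d["pixels"].astype(np.float32)
def fit(f,p0,st):
    s=np.vstack([p0]+[np.array(p0)+np.eye(len(p0))[i]*st[i] for i in range(len(p0))])
    return minimize(f,p0,method="Nelder-Mead",options=dict(initial_simplex=s,xatol=1e-5,fatol=.1,maxiter=250))
E
cat > fit.py <<'E'
from h import *
im={c:r.capture(c) for c in cal}
tm={c:best(c,"template",[.52,.235,.13]) for c in cal}
bm={c:best(c,"free_block",[.54,-.135,.05]) for c in cal}
sh=np.array([-.07,0,0])
def Tt(p):
    P=pose(p[:3],p[3],np.pi/6);return P
def mt(c,p):
    C=Tt(p);m=np.zeros((1600,2560),np.uint8)
    for B in TEM:draw(m,c,B-sh,C,1)
    for B in CH:draw(m,c,B,C,0)
    return cv2.resize(m.astype(np.float32),(640,400),interpolation=cv2.INTER_AREA)
def mb(c,p):return mask(c,BL,BO if c=="side" else [],pose([p[0],p[1],.012],p[2]))
for cs in(("top",),("side",),("side","top")):
    a=fit(lambda p:sum(np.abs(mt(c,p)-tm[c]).sum() for c in cs),[.462,.237,.039,-.07],[.006,.006,.005,.08])
    b=fit(lambda p:sum(np.abs(mb(c,p)-bm[c]).sum() for c in cs),[.541,-.135,0.],[.006,.006,.06])
    print(cs,a.x.round(4),a.fun,b.x.round(4),b.fun,[tm[c].sum() for c in cs],[bm[c].sum() for c in cs])
tiles=[]
for c in cal:
    for m,k,g in((mt(c,a.x),tm,[.52,.235,.1]),(mb(c,b.x),bm,[.54,-.16,.05])):
        u,v=proj(c,[g])[0].astype(int);s=np.s_[v-50:v+50,u-65:u+65]
        q=cv2.resize(np.ascontiguousarray(im[c][s][:,:,::-1]),None,fx=3,fy=3,interpolation=2)
        for M,col in((m[s],(0,0,255)),(k[c][s],(0,255,0))):
            M=cv2.resize(M,None,fx=3,fy=3)
            cv2.drawContours(q,cv2.findContours((M>.5).astype(np.uint8),0,1)[0],-1,col,1)
        tiles.append(q)
cv2.imwrite("pics/fit.png",np.vstack([np.hstack(tiles[:2]),np.hstack(tiles[2:])]))
E
python3 fit.py
```

```text
side template 0.94 3.871129767745293
top template 0.84 5.0371040504996145
side free_block 0.96 1.8258781878637844
top free_block 0.69 0.28424067587707946
('top',) [0.4601 0.2363 0.0412 0.0174] 61.1875 [ 0.542  -0.1367 -0.0397] 51.5625 [np.float32(649.0)] [np.float32(1051.0)]
('side',) [ 0.4649  0.237   0.0372 -0.0313] 40.3125 [ 0.543  -0.1452 -0.0217] 79.25 [np.float32(551.0)] [np.float32(501.0)]
('side', 'top') [0.4637 0.2388 0.0349 0.0062] 122.8125 [ 0.5419 -0.1375 -0.05  ] 279.375 [np.float32(551.0), np.float32(649.0)] [np.float32(501.0), np.float32(1051.0)]
```

View pics/fit.png

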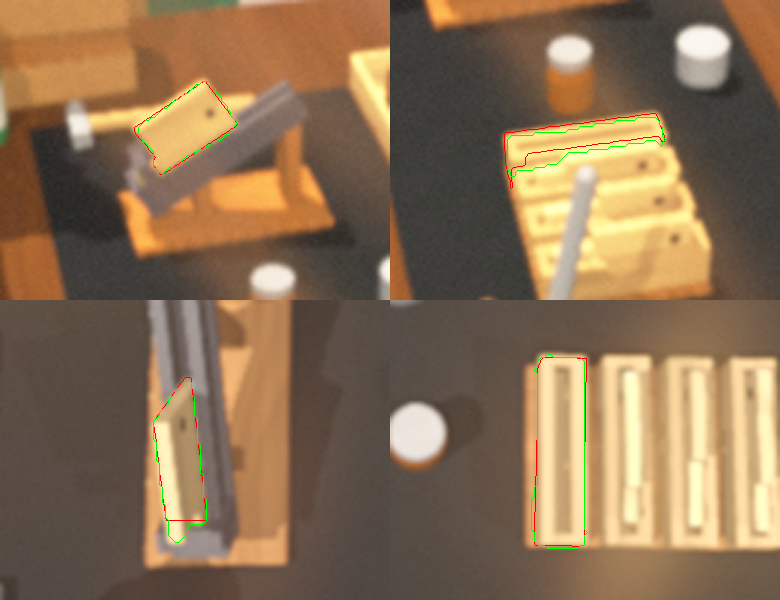

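```bash
python3 - <<'E'
s=open("fit.py").read()
s=s.replace('''    for B in CH:draw(m,c,B,C,0)
''','''    for B in CH:draw(m,c,B,C,0)
    if c=="top":draw(m,c,box(-35,70,-6,6,40,100)-sh,C,1)
''').replace("fit.png","fit2.png")
s=s.replace("tiles=[]","""
print([[(np.round(d["centre"],4).tolist(),round(d["confidence"],2)) for d in r.place_of("top",t)] for t in("template_b",)])
# joint rack fit in top: rim lines of all four blocks
g=cv2.cvtColor(im["top"],cv2.COLOR_RGB2GRAY)
for seg in cv2.createLineSegmentDetector().detect(g)[0][:,0]:
    if 350<seg[0]<445 and 185<seg[1]<270 and np.hypot(*(seg[:2]-seg[2:]))>35: print(seg.round(1), round(float(np.arctan2(seg[2]-seg[0],seg[3]-seg[1])),3))
e=lambda y:proj("top",[[.47,y,.057],[.61,y,.057]])
print(e(-.1367),e(-.31))
tiles=[]""")
open("fit.py","w").write(s)
E
python3 fit.py
```

```text
side template 0.59 4.501968093880918
top template 0.58 5.706745680501197
side free_block 0.73 2.4211708315266725
top free_block 0.92 0.10279099017352775
('top',) [0.4615 0.2379 0.0399 0.0014] 51.9375 [ 0.5422 -0.1368 -0.0399] 38.1875 [np.float32(665.0)] [np.float32(1022.0)]
('side',) [ 0.4625  0.2352  0.0361 -0.0074] 37.5625 [ 0.5414 -0.145   0.0063] 112.5625 [np.float32(584.0)] [np.float32(587.0)]
('side', 'top') [ 0.4628  0.2404  0.0323 -0.0046] 92.25 [ 0.542  -0.1383 -0.0381] 254.25 [np.float32(584.0), np.float32(665.0)] [np.float32(587.0), np.float32(1022.0)]
[[([0.5402, -0.2528, 0.028], 0.9), ([0.5392, -0.1957, 0.0271], 0.87), ([0.5244, 0.2377, 0.0724], 0.81), ([0.536, -0.3146, 0.0262], 0.71)]]
[437.5 257.  434.4 194.5] -3.092
[353.1 257.5 436.9 258.6] 1.557
[372.4 255.6 371.9 193.1] -3.134
[393.9 255.8 390.8 195.7] -3.091
[377.4 196.9 378.1 254.4] 0.012
[353.7 196.8 353.2 256.9] -0.007
[412.6 234.5 413.6 193.1] 3.117
[428.6 198.2 429.9 235.7] 0.035
[419.8 196.9 421.7 255.7] 0.033
[385.  201.9 385.3 246.9] 0.006
[398.6 196.9 400.  255.6] 0.024
[425.8 253.2 424.5 200.6] -3.117
[366.7 198.1 367.  251.9] 0.005
[361.4 251.9 361.3 199.4] -3.141
[382.5 254.4 381.5 199.4] -3.124
[404.  253.1 403.3 199.4] -3.127
[[365.25475958 252.70831213]
 [363.51277645 200.7416961 ]] [[430.1299743  251.69908684]
 [426.81257545 200.04348772]]
```

View pics/fit2.png

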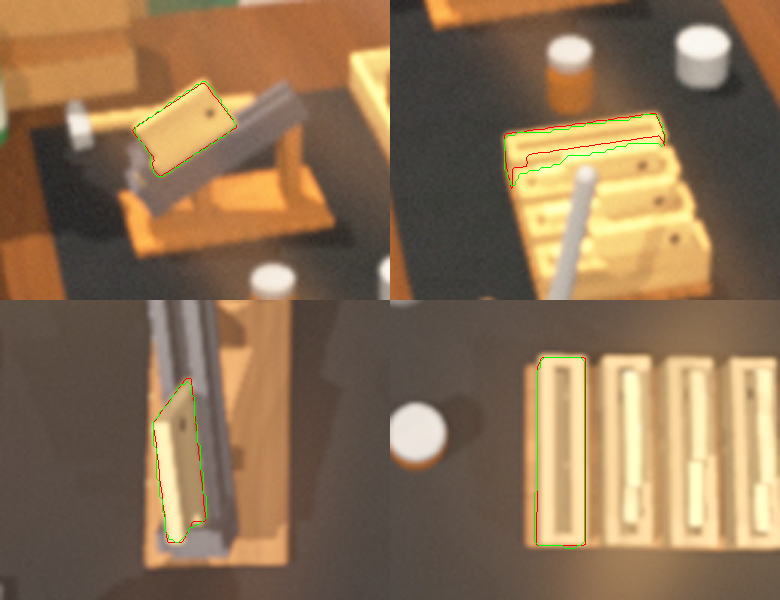

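{"api": "carry_out", "payload": {"steps": [[[37.6,22.3,0],-21],[[37.6,22.3,0],-21],[[37.6,22.3,0],-21],[[37.6,22.3,0],-21],[[37.6,22.3,0],-21],[[37.6,22.3,0],-21],[[37.6,22.3,0],-21],[[37.6,22.3,0],-21],[[37.6,22.3,0],-21],[[37.6,22.3,0],-21],[[37.6,22.3,0],-21],[[37.6,22.3,0],-21],[[37.6,22.3,0],-21],[[37.6,22.3,0],-21]], "gripper": 1}}

```text
time_s: 2.85
tcp_pos: [0.496, 0.2384, 0.2226]
ee_rot: [[1.0, -0.004, 0.0], [-0.004, -1.0, 0.0], [0.0, -0.0, -1.0]]
wrist_force: [0.1, 0.1, 0.5]
gripper_width: 1.0
```

{"api": "carry_out", "payload": {"steps": [[[0.1,0.1,3],0],[[0.1,0.1,6],0],[[0.1,0.1,8.4],0],[[0.1,0.1,8.4],0],[[0.1,0.1,8.4],0]]}}

```text
time_s: 3.35
tcp_pos: [0.4972, 0.238, 0.1392]
ee_rot: [[1.0, -0.003, 0.001], [-0.003, -1.0, -0.0], [0.001, 0.0, -1.0]]
wrist_force: [0.0, 0.5, 1.3]
gripper_width: 0.998
```

{"api": "carry_out", "payload": {"steps": [[[0,0,0],0],[[0,0,0],0],[[0,0,0],0],[[0,0,0],0],[[0,0,0],0],[[0,0,0],0],[[0,0,0],0],[[0,0,0],0]], "gripper": -1}}

```text
time_s: 4.15
tcp_pos: [0.4973, 0.238, 0.1391]
ee_rot: [[1.0, -0.003, 0.001], [-0.003, -1.0, -0.0], [0.001, 0.0, -1.0]]
wrist_force: [-0.6, 0.2, -0.1]
gripper_width: 0.35
```

{"api": "carry_out", "payload": {"steps": [[[0,0,0],0],[[0,0,0],0],[[0,0,0],0],[[0,0,0],0],[[0,0,0],0],[[0,0,0],0]]}}

```text
time_s: 4.75
tcp_pos: [0.4972, 0.238, 0.1391]
ee_rot: [[1.0, -0.003, 0.0], [-0.003, -1.0, -0.0], [0.0, 0.0, -1.0]]
wrist_force: [-0.8, -0.1, 0.0]
gripper_width: 0.134
```

{"api": "carry_out", "payload": {"steps": [[[-0.08,0,-0.13],0],[[-0.15,0,-0.26],0],[[-0.15,0,-0.26],0],[[0.3,0,-0.5],0],[[0.7,0,-0.75],0],[[1.15,0,-1.0],0],[[1.6,0,-1.25],0],[[2.0,0,-1.5],0],[[2.45,0,-1.75],0],[[2.9,0,-2.0],0],[[3.3,0,-2.25],0],[[3.75,0,-2.5],0],[[4.2,0,-2.75],0],[[4.2,0,-2.75],0]]}}

```text
time_s: 6.15
tcp_pos: [0.54, 0.2381, 0.167]
ee_rot: [[1.0, -0.003, 0.001], [-0.003, -1.0, 0.0], [0.001, -0.0, -1.0]]
wrist_force: [0.1, 0.5, -1.6]
gripper_width: 0.136
```

```bash
python3 - <<'E'
from h import *
im=[]
for c,g in(("side",[.52,.235,.1]),("top",[.52,.235,.1])):
    u,v=proj(c,[g])[0].astype(int)
    im.append(cv2.resize(r.capture(c)[v-50:v+50,u-65:u+65,::-1],None,fx=3,fy=3,interpolation=2))
cv2.imwrite("pics/pull.png",np.hstack(im)); print(r.sense()["wrist_force"],r.place_of("side","template_nose"))
E
```

```text
[-0.44352818  0.50468901 -0.96410584] [{'centre': [0.5041, 0.2427, 0.0637], 'confidence': 0.96}, {'centre': [0.4627, 0.238, 0.0355], 'confidence': 0.7}, {'centre': [0.5552, -0.0097, -0.0009], 'confidence': 0.42}]
```

View pics/pull.png

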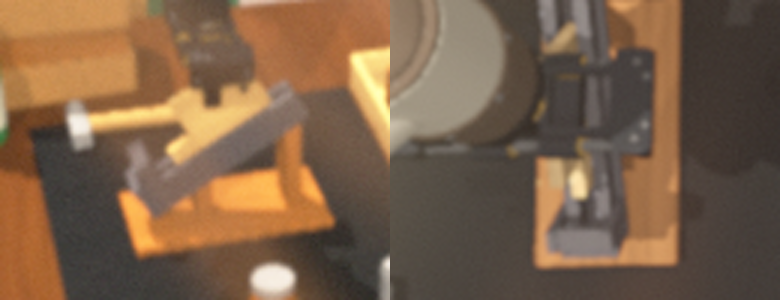

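{"api": "carry_out", "payload": {"steps": [[[0,0,-1],0],[[0,0,-3],0],[[0,0,-5],0],[[0,0,-7],0],[[0,0,-9],0],[[0,0,-11],0],[[0,0,-12],0],[[0,0,-12],0],[[0,0,-12],0]]}}

```text
time_s: 7.2
tcp_pos: [0.5384, 0.2377, 0.2857]
ee_rot: [[1.0, -0.003, -0.001], [-0.003, -1.0, -0.001], [-0.001, 0.001, -1.0]]
wrist_force: [0.6, -0.6, -2.2]
gripper_width: 0.136
```

{"api": "carry_out", "payload": {"steps": [[[-0.5,2,0],0],[[-1,5,0],0],[[-1.5,9,0],0],[[-2,13,0],0.5],[[-2.5,17,0],1],[[-3,21,0],1],[[-3,25,0],1.8],[[-3,29,0],1.8],[[-3,32.5,0],1.8],[[-3,35,0],1.8],[[-3,36.5,0],1.8],[[-3,37.2,0],1.8],[[-3,37.2,2],1.8],[[-3,37.2,4],1.8],[[-3,37.2,5.5],1.8],[[-3,37.2,5.5],1.8],[[-3,37.2,5.5],1.8]]}}

```text
time_s: 8.9
tcp_pos: [0.5072, -0.134, 0.2309]
ee_rot: [[0.999, -0.034, -0.002], [-0.034, -0.999, -0.001], [-0.002, 0.001, -1.0]]
wrist_force: [0.0, 0.6, -1.5]
gripper_width: 0.136
```

```bash
cat > look.py <<'E'
from h import *
import sys
im=[]
for c,g in(("side",[.53,-.15,.13]),("top",[.53,-.15,.1])):
    u,v=proj(c,[g])[0].astype(int)
    im.append(cv2.resize(r.capture(c)[v-50:v+50,u-65:u+65,::-1],None,fx=3,fy=3,interpolation=2))
    for t in("template_nose","template"):print(c,t,[(np.round(d["centre"],4).tolist(),round(d["confidence"],2)) for d in r.place_of(c,t)])
cv2.imwrite(f"pics/{sys.argv[1]}.png",np.hstack(im)); s=r.sense();print(s["wrist_force"],s["tcp_pos"],s["ee_rot"][:2,:2])
E
python3 look.py hover
```

```text
side template_nose [([0.4724, -0.1321, 0.1243], 0.78), ([0.7219, 0.0093, -0.0059], 0.63)]
side template [([0.5364, -0.3144, 0.0311], 0.83), ([0.5441, -0.1963, 0.023], 0.81), ([0.541, -0.1352, 0.0124], 0.63), ([0.5359, -0.1413, 0.167], 0.62), ([0.5397, -0.2536, 0.0258], 0.53)]
top template_nose [([0.4741, -0.1332, 0.1317], 0.7), ([0.7193, 0.0095, -0.0003], 0.67)]
top template [([0.5326, -0.3138, 0.028], 0.62)]
[ 0.00972689  0.26008438 -0.36359841] [ 0.50741831 -0.13417636  0.23174022] [[ 0.99940327 -0.03454121]
 [-0.03454119 -0.99940302]]
```

View pics/hover.png

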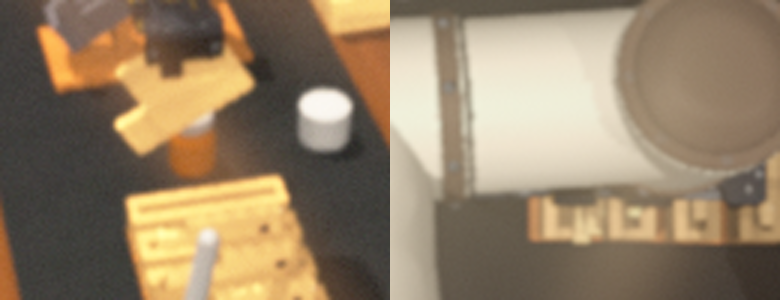

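{"api": "carry_out", "payload": {"steps": [[[0.7,0.05,1.5],0],[[1.45,0.06,3],0],[[1.45,0.06,4.5],0],[[1.45,0.06,6],0],[[1.45,0.06,6.8],0],[[1.45,0.06,7.4],0],[[1.45,0.06,8],0],[[1.45,0.06,8.4],0],[[1.45,0.06,8.4],0]]}}

```text
time_s: 10.1
tcp_pos: [0.5218, -0.1354, 0.1475]
ee_rot: [[0.999, -0.035, -0.0], [-0.035, -0.999, -0.001], [-0.0, 0.001, -1.0]]
wrist_force: [0.4, -0.5, -1.4]
gripper_width: 0.136
```

```bash
python3 look.py in1
```

```text
side template_nose [([0.4833, -0.133, 0.0456], 0.8), ([0.5442, -0.1974, 0.0205], 0.5)]
side template [([0.551, -0.1393, 0.0835], 0.95), ([0.541, -0.1977, 0.0229], 0.72), ([0.5378, -0.315, 0.0274], 0.7), ([0.5377, -0.2491, 0.0284], 0.61), ([0.4827, -0.132, 0.0478], 0.27)]
top template_nose [([0.4855, -0.1337, 0.0475], 0.51)]
top template [([0.5347, -0.3144, 0.0264], 0.76)]
[ 2.75687893e-02 -1.06701460e-03 -2.43540717e+00] [ 0.52214078 -0.13537009  0.1481458 ] [[ 0.9994037  -0.03451682]
 [-0.03451613 -0.99940385]]
```

View pics/in1.png

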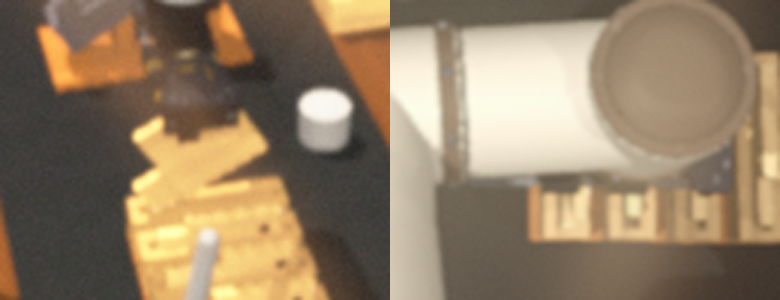

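{"api": "carry_out", "payload": {"steps": [[[0,0,0.5],0],[[0,0,1],0],[[0,0,1.4],0],[[0,0,1.7],0],[[0,0,1.9],0],[[0,0,2.0],0],[[0,0,2.1],0],[[0,0,2.1],0]]}}

```text
time_s: 11.2
tcp_pos: [0.5222, -0.1354, 0.1271]
ee_rot: [[0.999, -0.034, 0.001], [-0.034, -0.999, -0.001], [0.001, 0.001, -1.0]]
wrist_force: [0.2, -0.7, -0.9]
gripper_width: 0.13
```

{"api": "carry_out", "payload": {"steps": [[[0.3,0,0.2],0],[[0.6,0,0.35],0],[[0.9,0,0.5],0],[[1.2,0,0.65],0],[[1.5,0,0.85],0],[[1.75,0,1.05],0],[[2.0,0,1.3],0],[[2.3,0,1.55],0],[[2.3,0,1.55],0]]}}

```text
time_s: 12.1
tcp_pos: [0.5495, -0.1364, 0.1138]
ee_rot: [[0.999, -0.033, 0.01], [-0.033, -0.999, -0.002], [0.01, 0.002, -1.0]]
wrist_force: [3.0, -0.7, 7.5]
gripper_width: 0.132
```

```bash
python3 look.py in2
```

```text
side template_nose [([0.4894, -0.1326, 0.0242], 0.77)]
side template [([0.5404, -0.1954, 0.0211], 0.78), ([0.5352, -0.3162, 0.0297], 0.69), ([0.5387, -0.2505, 0.0256], 0.6), ([0.5632, -0.141, 0.0488], 0.56)]
top template_nose [([0.4921, -0.1337, 0.0251], 0.47)]
top template [([0.5432, -0.2534, 0.0298], 0.7), ([0.5381, -0.315, 0.0263], 0.58), ([0.54, -0.1975, 0.0283], 0.58), ([0.5566, -0.1398, 0.0486], 0.54)]
[2.68409125 0.29050668 6.46507746] [ 0.5494059  -0.13634479  0.11389787] [[ 0.99940135 -0.03301345]
 [-0.03299583 -0.99945374]]
```

View pics/in2.png

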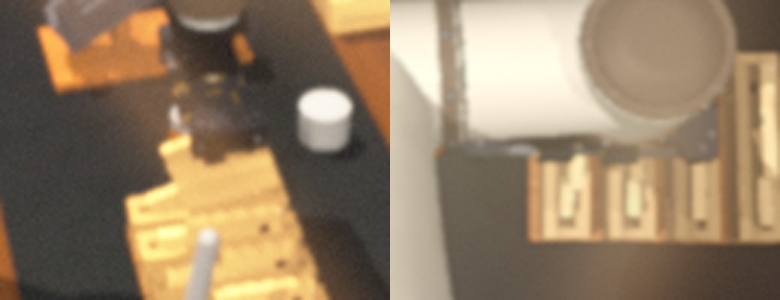

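{"api": "carry_out", "payload": {"steps": [[[-0.2,0,-0.25],0],[[-0.6,0,-0.25],0],[[-1.1,0,-0.25],0],[[-1.1,0,0],0],[[-0.8,0,0.3],0],[[-0.45,0,0.57],0],[[-0.25,0,0.8],0],[[-0.25,0,0.8],0]]}}

```text
time_s: 13.2
tcp_pos: [0.5485, -0.1363, 0.1061]
ee_rot: [[0.999, -0.033, 0.013], [-0.033, -0.999, -0.002], [0.013, 0.002, -1.0]]
wrist_force: [1.1, 1.0, 4.2]
gripper_width: 0.136
```

```bash
python3 look.py in3
```

```text
side template_nose [([0.4778, -0.1307, 0.0219], 0.87)]
side template [([0.5371, -0.315, 0.0306], 0.88), ([0.5424, -0.1963, 0.024], 0.78), ([0.5387, -0.2513, 0.0262], 0.7), ([0.513, -0.4592, 0.0012], 0.21)]
top template_nose [([0.5475, -0.1387, 0.0381], 0.5)]
top template [([0.5366, -0.3123, 0.0243], 0.86), ([0.5459, -0.1402, 0.0401], 0.63), ([0.54, -0.1965, 0.0288], 0.63), ([0.5423, -0.2528, 0.0285], 0.47)]
[ 3.64917183 -0.42337506  3.10784859] [ 0.54810149 -0.13628974  0.10640164] [[ 0.99937794 -0.03272111]
 [-0.03269743 -0.99946327]]
```

View pics/in3.png

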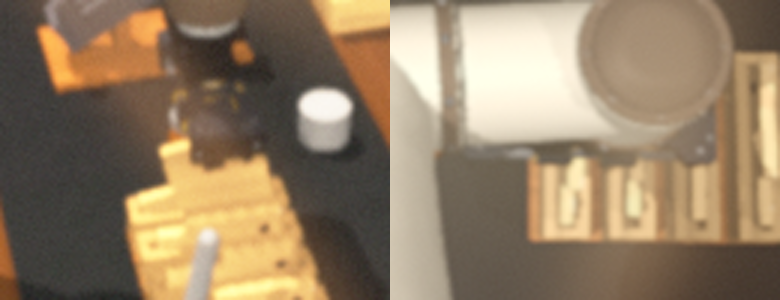

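{"api": "carry_out", "payload": {"steps": [[[0.2,0,0.2],0],[[0.4,0,0.4],0],[[0.6,0,0.55],0],[[0.8,0,0.75],0],[[1.0,0,0.95],0],[[1.2,0,1.15],0],[[1.35,0,1.35],0],[[1.4,0,1.5],0],[[1.4,0,1.5],0]]}}

```text
time_s: 14.4
tcp_pos: [0.5634, -0.1369, 0.0923]
ee_rot: [[0.999, -0.032, 0.015], [-0.032, -0.999, -0.002], [0.015, 0.002, -1.0]]
wrist_force: [2.8, 0.8, 5.5]
gripper_width: 0.135
```

```bash
python3 look.py in4
```

```text
side template_nose [([0.4772, -0.133, 0.0224], 0.84)]
side template [([0.541, -0.1983, 0.0225], 0.81), ([0.5498, -0.1388, 0.0263], 0.67), ([0.5351, -0.3179, 0.0272], 0.63), ([0.5364, -0.2515, 0.0266], 0.54)]
top template_nose [([0.4757, -0.1361, 0.0238], 0.68)]
top template [([0.5343, -0.3138, 0.0264], 0.95), ([0.5408, -0.2513, 0.0279], 0.67), ([0.5492, -0.1376, 0.0257], 0.53), ([0.5413, -0.1954, 0.0262], 0.47)]
[ 2.22833145 -0.6591574   5.86628354] [ 0.56338955 -0.13684288  0.0923055 ] [[ 0.99935304 -0.03236905]
 [-0.03233646 -0.99947433]]
```

View pics/in4.png

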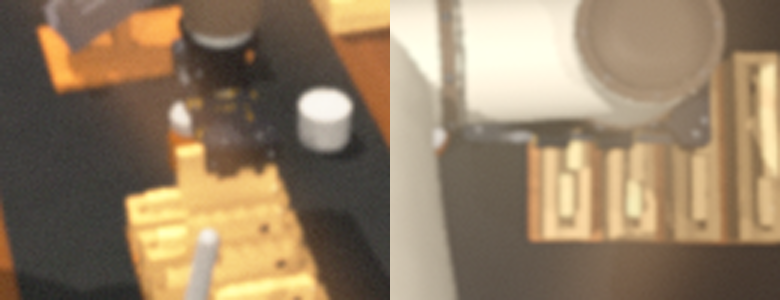

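{"api": "carry_out", "payload": {"steps": [[[-0.2,0,0],0],[[-0.45,0,0.05],0],[[-0.45,0,0.15],0],[[-0.45,0,0.15],0]]}}

```text
time_s: 15.1
tcp_pos: [0.5611, -0.1368, 0.0923]
ee_rot: [[0.999, -0.031, 0.021], [-0.031, -1.0, -0.003], [0.021, 0.002, -1.0]]
wrist_force: [4.6, -0.1, 6.5]
gripper_width: 0.132
```

{"api": "carry_out", "payload": {"steps": [[[0,0,0],0],[[0,0,0],0],[[0,0,0],0],[[0,0,0],0],[[0,0,0],0],[[0,0,0],0],[[0,0,0],0]], "gripper": -0.3}}

```text
time_s: 15.8
tcp_pos: [0.561, -0.1367, 0.0922]
ee_rot: [[0.999, -0.031, 0.021], [-0.031, -1.0, -0.003], [0.021, 0.002, -1.0]]
wrist_force: [-0.4, -0.6, 0.3]
gripper_width: 0.351
```

{"api": "carry_out", "payload": {"steps": [[[0,0,-1],0],[[0,0,-3],0],[[0,0,-6],0],[[0,0,-10],0],[[0,0,-14],0],[[0,0,-17],0],[[0,-5,-18],0],[[0,-10,-18],0],[[0,-15,-18],0],[[0,-20,-18],0],[[0,-25,-18],0],[[0,-30,-18],0],[[0,-34,-18],0],[[0,-34,-18],0]]}}

```text
time_s: 17.2
tcp_pos: [0.5678, 0.2081, 0.2714]
ee_rot: [[0.999, -0.026, 0.021], [-0.026, -1.0, -0.002], [0.021, 0.001, -1.0]]
wrist_force: [0.3, -1.2, -0.8]
gripper_width: 0.352
```

```bash
python3 look.py end; python3 - <<'E'
from h import *
# fit template in top view: upright, free tilt about slot axis excluded
c="top";m0=best(c,"template",[.545,-.137,.11])
def mk(c,p):return mask(c,TEM,BL,pose([p[0],p[1],.027],p[2])) 
a=fit(lambda p:np.abs(mask(c,[box(-35,70,-6,6,30,100),box(-70,-30,-6,6,30,45)],[],pose([p[0],p[1],p[3]],p[2]))-m0).sum(),[.543,-.137,-.035,.027],[.005,.005,.05,.01])
print(a.x.round(4),a.fun,m0.sum())
E
```

```text
side template_nose [([0.4737, -0.1311, 0.0239], 0.92), ([0.4616, 0.2381, 0.0369], 0.69)]
side template [([0.546, -0.1398, 0.0269], 0.74), ([0.5399, -0.3149, 0.0293], 0.7), ([0.5406, -0.1952, 0.021], 0.69), ([0.5399, -0.2517, 0.0223], 0.62)]
top template_nose [([0.4736, -0.1322, 0.0243], 0.71)]
top template [([0.5417, -0.1917, 0.0263], 0.8), ([0.5467, -0.1396, 0.0287], 0.66), ([0.5414, -0.2516, 0.0284], 0.58), ([0.5363, -0.3154, 0.0268], 0.56)]
[-0.24364991 -0.18443364  0.66155961] [0.56798612 0.20237063 0.27184389] [[ 0.99923243 -0.03304757]
 [-0.03299593 -0.99945157]]
top template 0.8 2.0648002090166524
[ 0.5487 -0.1386 -0.032   0.0081] 76.0 332.0
```

View pics/end.png

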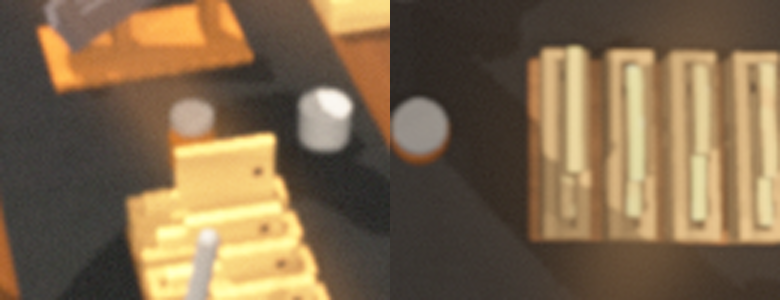

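```bash
python3 -c "
from station import r
print(r.finish_job())"
```

```text
the job is handed in; nothing more can be done
None
```

The template is standing in the empty block (the leftmost of the four) with its nose to the robot side. I've let go of it and handed the job in at about 17.5 s of the 45 s allowed. `finish_job` gives no verdict, so these results come from my own last look.

**How it went:**
- **Chute:** I gripped the template near its tall edge, eased it about 3 mm off the chute floor and drew it 50 mm uphill past the keeper bar. I then lifted it clear.
- **Rack:** The tool could not tilt, so I put the nose into the slot first and turned the template upright in the grip. Partway through I moved it back about 1 cm so that its tail missed the slot's end wall. At the end I slid it about 4 mm back along the slot and opened the gripper part way.

**Last checks:**

| Check | Measured | Target |
|---|---|---|
| Along the slot | about 2–4 mm from the middle | within 9 mm |
| Underside height | 27–29 mm at the middle, 24 mm at the nose (bench level = 0) | slot floor at 27 mm, within 4 mm |
| Yaw | -0.032 rad, against about -0.035 for the block | within 0.09 rad |
| Other templates | within a few mm of where they started | within 20 mm |

- **Gripper:** the forces are near zero and the arm is well away from the rack. The highest wrist force I read was about 8 N.
- **Bench items:** in the last picture the jar and weight stand where they were. I did not re-measure the hammer and brush, but the arm only passed above that side of the bench.
- **One disagreement:** an outline fit to the last top picture gave a height of 8 mm and an along-slot error of about 7 mm. It matched the picture poorly (76 of 332 pixels off), and 8 mm would be below the slot floor, so I went with the two cameras' direct readings.

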